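# Catch the run-off from a viscometer spindle over the balance

### The arm

A 6-joint arm with a two-finger parallel gripper is mounted at the origin on the work surface. World frame = base frame: x ahead of the robot, y to its left, z up, the work surface at z = 0. Lengths are in m, angles in rad, forces in N, time in s.
With the tool pointing down it reaches from about 0.25 to 0.725 m from the base axis. Payload 4 kg.
Tool frame: the origin (TCP) lies midway between the tips of the shut fingers; the grasp point (between the pads) lies bot.pinch_z behind it (bot.pinch_z is the distance from the TCP to the grasp point, in m); z points along the fingers, y is the line along which they close (so a half turn about z gives the same grasp; the last joint's range is limited). The gripper opens to 85 mm and grips with 20 to 120 N. Pads are 22 mm wide; open, the fingers measure 114 mm over their backs; the gripper's body (76 mm by 85 mm) begins 54 mm behind the grasp point. The pads swing forward as they close: fully open they stand 13 mm farther back than shut.
Start: joints at [-1.12, 0.241, 0.005, 1.335, 0, 1.571], TCP at [0.218, -0.45, 0.197] pointing down, gripper open.
Joint ranges: [-2.72, 2.72], [-1.05, 1.87], [-1.09, 1.28], [-1.99, 2.15], [-1.42, 1.44], [-3.14, 3.14]. Speed limits (rad/s): [2.79, 2.79, 3.14, 3.14, 3.14, 3.14].

### API

Orientations are given as a unit quaternion [x, y, z, w].
In Python, from workcell import bot gives the robot as it stands.
- The arm moves only by the tool jog_arm, called after "Emit:" by a JSON object that holds its "op" and its "data", one argument or row to a line. Schema: {"type":"object","properties":{"offsets":{"type":"array","items":{"type":"array","prefixItems":[{"type":"array","items":{"type":"number"},"minItems":3,"maxItems":3},{"type":"array","items":{"type":"number"},"minItems":3,"maxItems":3},{"type":"number"}],"minItems":3,"maxItems":3},"minItems":1,"maxItems":10},"only":{"type":"string"},"quiet":{"type":"boolean"},"lines":{"type":"string"}},"required":["offsets"],"additionalProperties":false}. offsets is a list of rows, 1 to 10 of them, each written [[rx, ry, rz], [dx, dy, dz], opening]: a rotation vector rx, ry, rz in fractions of the full range, 1 being pi rad, then dx, dy, dz in normalised numbers (1 is 100 cm), then the finger opening in m; each row is the pose to reach, as a shift and turn from the pose commanded when the call began, along the tool's axes at that moment; what a row does not reach only later rows make up. A row lasts 1/8 s, in which the tool goes at most 0.0625 m and 0.188 rad, less where a joint would pass 70% of its speed; a pose out of reach is approached as far as the arm can. The fingers move at their own pace and stop on an object; the grip force is fixed at half the most. Time passes only in rows, so rows that do not move let the fingers close. The tool returns the time, the measured TCP pose, the force, the opening and the grip force at its end. only (a regular expression) keeps the lines of the reply that match it, lines (a string "A,B") keeps lines A to B, and quiet returns only ok. No shift or turn number may pass 1 either way. Input that does not fit is refused with a message, and nothing moves.
- bot.get_obs(): the state, without advancing time (a new reading comes with each control period).
- bot.camera(name): name is "side" or "top"; returns the picture (480x640x3 uint8, red, green, blue); there is no depth.
- bot.calibration(name): a dict with "mtx" (3x3 intrinsics, pixels), "R" (3x3) and "t" (3): a world point X has camera coordinates R X + t. Camera axes: x right, y down, z forward; pixel columns grow to the right and rows downward; lengths in m; the calibration is good to about 2 mm. A picture is of the moment at which its call begins. calibration takes no time and is no camera call.
- bot.job_done(): hands the job in; it is judged then, once.
The state is a dict: "clock": time; "joint_pos": joint angles; "joint_vel": joint speeds; "tau": joint torques, N m; "eef_pos": TCP position; "tool_rot": TCP orientation; "ft_force": force on the tool from outside, world axes, zero at the start; "ft_torque": the same for the moment, N m; "grip_width": finger opening in m; "grasp_force": force on a finger pad.
Only numpy, scipy, OpenCV 4.12 (cv2) and the standard library are available. Lean on these libraries where they do the work, as an engineer would, in place of code of your own. Each camera call takes 0.05 s, during which the arm holds its last target. There are 200 camera calls.

### The job

Set the small empty beaker upright in the middle of the balance pan, gently, and let go of it. Then draw the tall spindle out of the stand and hold it with its bob end over the middle of the beaker's mouth, a few centimetres above the rim and touching nothing else, the spindle leaning about halfway between upright and level so that it drips into the beaker. The job finishes while you are still holding it there; leave the short spindle, the sample bottles and the jug where they are.

Things in the scene. Friction and masses are not known exactly. Their poses are not given: they have to be found in the camera images.
- balance: White laboratory top-pan balance, fixed: case 240 mm (own x) by 190 mm (own y), case top 54 mm above the bench; a low grey display strip 62 mm high runs along the end at own -x. Origin on the bench under the middle of the case. Its round steel pan is centred 40 mm from the origin towards own +x.
- pan_top (a point): Centre of the upper face of the round steel pan (120 mm diameter, 5 mm thick), 72 mm above the bench when empty. Moves with the pan.
- pan (a joint): How far the balance pan is pressed down, m: 0 empty. A spring of 400 N/m carries it (the beaker sinks it about 2 mm); it meets a hard stop at 0.008.
- beaker: Small open white plastic beaker, straight-walled: 52 mm outside diameter, 70 mm tall, wall 2.5 mm, floor 4 mm, about 80 g. Origin at the centre of its underside, z up. Starts upright on the bench.
- beaker_rim (a point): Centre of the beaker's mouth, level with its rim, 70 mm above the beaker's origin.
- stand: Black plastic spindle stand, fixed: block 70 mm (own x) by 190 mm (own y), 60 mm high, origin under its centre. Three upward sockets, 21 mm in diameter and 50 mm deep, lie along own y at -60, 0 and +60 mm. The spindles stand in those at 0 and +60, either way round; the one at -60 is empty.
- spindle: The tall steel spindle, 154 mm long, about 150 g, round: a bob at the lower end (18 mm diameter, 50 mm long), a 6 mm shaft 80 mm long, and a knurled nut at the top (16 mm diameter, 24 mm long). Origin at the centre of the bob's lower end face; own z runs from bob to nut. Starts upright in a socket, lower end 10 mm and top 164 mm above the bench.
- spindle_grip (a point): Middle of the tall spindle's knurled nut, where to grip it: 142 mm along own z from the origin.
- short_spindle: The short steel spindle, to be left alone: the same bob and nut with a 36 mm shaft, 110 mm long, top 120 mm above the bench. Origin at the centre of the bob's lower end face.
- bottle_a: Clear capped sample bottle, 42 mm diameter, 85 mm tall, standing on the bench beyond the work; leave alone. Origin at the centre of its underside.
- bottle_b: Second clear capped sample bottle, 42 mm diameter, 85 mm tall, standing on the bench to the robot's right; leave alone. Origin at the centre of its underside.
- jug: White plastic jug with a side handle at its own +y, 90 mm diameter, 110 mm tall, standing on the bench beyond the stand; leave alone. Origin at the centre of its underside.

How it is judged:
On the way, in this order (a step that is already met when the one before it is completed fails the run):
1. the beaker stands upright in the middle of the pan, let go (horizontal distance between beaker and pan_top below 0.015 m and angle between beaker's own z axis and vertical below 0.1 rad and z of beaker in the frame of pan_top between -0.006 and 0.006 m and contact force between beaker and balance above 0.2 N and contact force between beaker and the arm below 0.05 N and contact force between beaker and the fingers below 0.05 N and linear speed of beaker below 0.02 m/s), for 0.3 s.
2. the tall spindle is drawn clear out of the stand, in the gripper (z of spindle in the frame of stand above 0.065 m and contact force between spindle and the fingers above 1 N and contact force between spindle and beaker below 0.05 N and contact force between spindle and balance below 0.05 N and contact force between spindle and stand below 0.05 N and contact force between spindle and short_spindle below 0.05 N), for 0.1 s.
3. the spindle leans over the beaker's mouth, held (angle between spindle's own z axis and vertical between 0.52 and 1.05 rad and horizontal distance between spindle and beaker_rim below 0.02 m and z of spindle in the frame of beaker_rim between 0.005 and 0.06 m and contact force between spindle and the fingers above 1 N and contact force between spindle and beaker below 0.05 N and contact force between spindle and balance below 0.05 N and contact force between spindle and stand below 0.05 N and contact force between spindle and short_spindle below 0.05 N), for 0.2 s.
At the end, for the whole second after the job is handed in: Beaker upright on the pan, within 15 mm of its middle, touched by nothing else. Tall spindle held still in the fingers, leaning 30 to 60 degrees, bob end low, its end centre within 20 mm sideways of the mouth's centre and 5 to 60 mm above the rim, touching nothing but the fingers (all of step 1 and all of step 3 and linear speed of spindle below 0.02 m/s and angular speed of spindle below 0.15 rad/s); the arm keeps its last pose, push and grip.
It fails at once if the beaker is dropped or slammed on the pan (over 12 N) (contact force between beaker and balance above 12 N).
It fails at once if the short spindle is disturbed (moved over 30 mm or tipped) (distance of short_spindle from where it was at the start of the episode above 0.03 m or angle between short_spindle's own z axis and vertical above 0.4 rad).
It fails at once if the bottle a is disturbed (moved over 30 mm or tipped) (distance of bottle_a from where it was at the start of the episode above 0.03 m or angle between bottle_a's own z axis and vertical above 0.4 rad).
It fails at once if the bottle b is disturbed (moved over 30 mm or tipped) (distance of bottle_b from where it was at the start of the episode above 0.03 m or angle between bottle_b's own z axis and vertical above 0.4 rad).
It fails at once if the jug is disturbed (moved over 30 mm or tipped) (distance of jug from where it was at the start of the episode above 0.03 m or angle between jug's own z axis and vertical above 0.4 rad).
It also fails if it takes over 58 s, if anything falls off the work surface, if the arm or the gripper's body presses on something with over 40 N, if the wrist force passes 120 N, or if a joint passes its speed limit or range.

## Working session

There is one attempt and no reset: what is moved stays moved. The work goes in short steps, Python scripts to look and compute and a tool call to move; the robot and the scene stay as the last step left them, time stands still between calls to the robot, and variables do not carry over. Pictures are saved under pics/ and viewed, at most 10 in all, crops included, and the job is handed in when it is done.

```bash
ls; mkdir -p pics; python3 - <<'E'
from workcell import bot
import cv2
for n in("top","side"):
    cv2.imwrite(f"pics/{n}0.png",bot.camera(n)[:,:,::-1]); c=bot.calibration(n); print(n,c)
o=bot.get_obs();print(o,bot.pinch_z)
E
```

```text
pics
workcell.py
top {'mtx': array([[572.15623674,   0.        , 310.01245857],
       [  0.        , 572.15623674, 242.75563348],
       [  0.        ,   0.        ,   1.        ]]), 'R': array([[ 0.00544683, -0.99989237, -0.01362244],
       [-0.99830458, -0.00464772, -0.05802037],
       [ 0.05795081,  0.01391537, -0.99822245]]), 't': array([-0.04464141,  0.52001885,  1.56604135])}
side {'mtx': array([[454.63560415,   0.        , 316.16326584],
       [  0.        , 454.63560415, 237.19398746],
       [  0.        ,   0.        ,   1.        ]]), 'R': array([[ 0.99186099, -0.12640056, -0.01531919],
       [-0.07752065, -0.504051  , -0.86018785],
       [ 0.10100657,  0.85437433, -0.50974717]]), 't': array([-0.52104202,  0.1266185 ,  1.06536224])}
{'clock': 0.1, 'joint_pos': array([-1.12001304e+00,  2.41336676e-01,  3.85003531e-03,  1.33517403e+00,
        1.12982565e-05,  1.57079497e+00]), 'joint_vel': array([-0.00087545, -0.00027912,  0.00592224,  0.00149887, -0.00050775,
       -0.00018801]), 'tau': array([ 1.16502975e-03, -3.73138154e+01,  2.53010470e+01,  1.08311398e-02,
       -3.51385575e-05,  1.02802716e-06]), 'eef_pos': array([ 0.2175669 , -0.44948966,  0.1958991 ]), 'tool_rot': array([ 9.74706080e-01,  2.23488675e-01, -2.02822706e-04, -9.09857788e-04]), 'ft_force': array([-0.54038535,  0.3606599 , -0.70226814]), 'ft_torque': array([ 0.00276352, -0.04675646,  0.02980784]), 'grasp_force': 0.0, 'grip_width': 0.08530222926226848} 0.0187
```

View pics/top0.png

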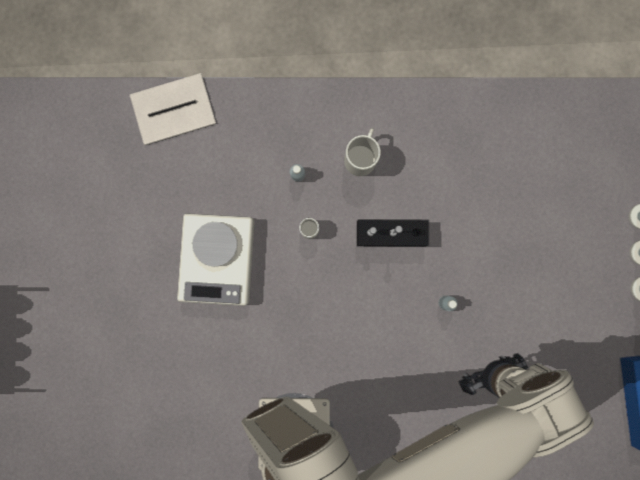

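View pics/side0.png

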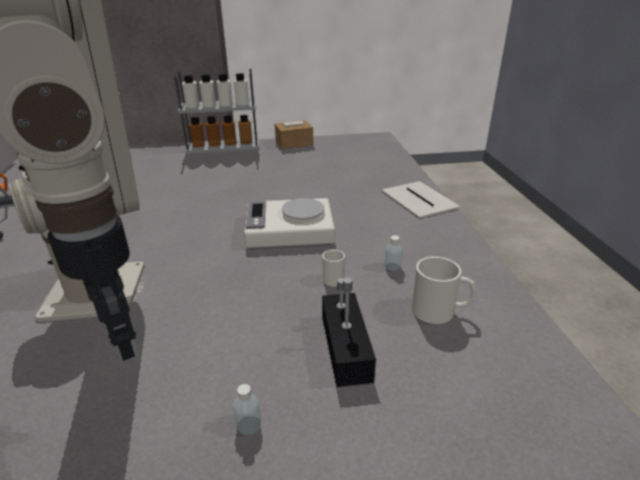

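The top view shows the balance (pan about 217,244), beaker (309,228), the stand (392,233) with spindle tops near (372,231) and (398,229), and bottle B (450,303). The side view shows the same objects, with the nuts near (341,285) and (348,285). I'll enlarge both to read them more closely.

```bash
python3 - <<'E'
import cv2
t=cv2.imread("pics/top0.png");s=cv2.imread("pics/side0.png")
cv2.imwrite("pics/tc.png",cv2.resize(t[190:310,290:450],None,fx=5,fy=5,interpolation=2))
cv2.imwrite("pics/sc.png",cv2.resize(s[240:390,300:400],None,fx=4,fy=4,interpolation=2))
E
```

```text
(no output)
```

View pics/tc.png

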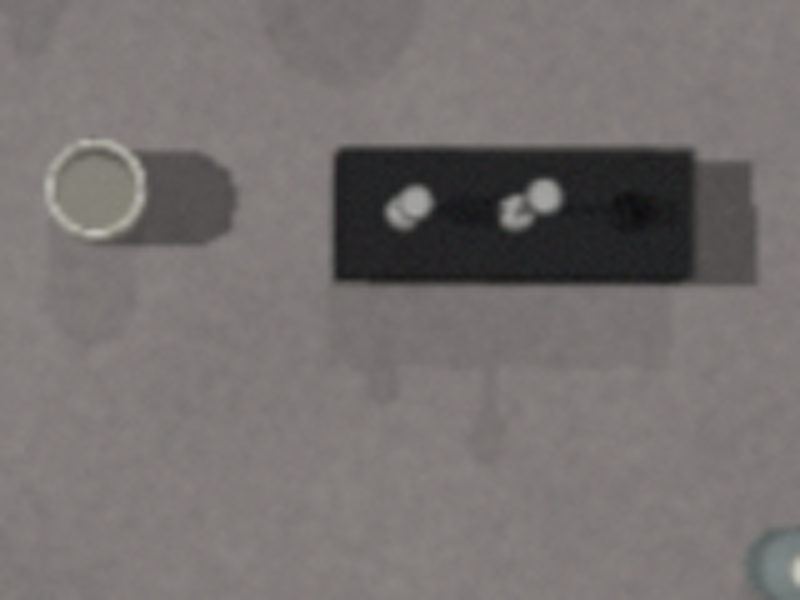

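View pics/sc.png

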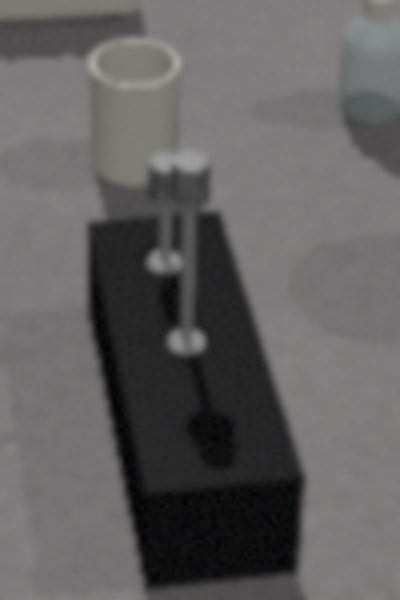

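The crops show the beaker rim centre at top (309,227.5), side (333,256). The tall spindle is in the middle socket, with its nut top at top (398.7,229), side (347.2,279.7). The short spindle is nearer the beaker, nut top at top (373,230).

```bash
cat > h.py <<'E'
import numpy as np, cv2
from workcell import bot
C={n:bot.calibration(n) for n in("top","side")}
def bp(n,u,v,z):
    c=C[n];R=c["R"];o=-R.T@c["t"];d=R.T@np.linalg.solve(c["mtx"],[u,v,1]);return o+d*(z-o[2])/d[2]
def pj(n,X):
    c=C[n];p=c["mtx"]@(c["R"]@np.array(X)+c["t"]);return p[:2]/p[2]
E
python3 - <<'E'
from h import *
t=cv2.imread("pics/top0.png")
p=lambda u,v:(290+(u+.5)/5-.5,190+(v+.5)/5-.5)
q=lambda u,v:(300+(u+.5)/4-.5,240+(v+.5)/4-.5)
np.set_printoptions(precision=4,suppress=True)
print("beaker",bp("top",*p(95.5,189),.07),bp("side",*q(134,64),.07))
print("tall",bp("top",*p(545,196),.164),bp("side",*q(191,160),.164), "bobtop",bp("top",*p(515,212),.06),bp("side",*q(187,342),.06))
print("short",bp("top",*p(417,202),.12),bp("side",*q(162,160),.12))
for a in[(335,149),(695,149),(695,281),(335,281)]:print("stand",bp("top",*p(*a),.06))
g=cv2.cvtColor(t,6)[215:275,185:250]
m=cv2.inRange(g,120,178)
n,l,s,c=cv2.connectedComponentsWithStats(m);i=1+s[1:,4].argmax();print(s[i],c[i]+[185,215])
h=cv2.HoughCircles(cv2.resize(g,None,fx=4,fy=4,interpolation=2),3,1,50,param1=80,param2=20,minRadius=70,maxRadius=115);print(h)
if h is not None:
    u,v=(h[0,0,:2]+.5)/4-.5+[185,215];print(u,v,bp("top",u,v,.072))
for uv in[(303,209.5)]:print(bp("side",*uv,.072))
for uv in[(450,303)]:print("bottleb",bp("top",*uv,.08))
print("bottlea",bp("top",297,171,.08),"jug",bp("top",363,153,.11))
for uv in[(183,214),(253,218),(250,304),(178,300)]:print("bal",bp("top",*uv,.054))
E
```

```text
beaker [ 0.5581 -0.0391  0.07  ] [ 0.561  -0.0392  0.07  ]
tall [ 0.5476 -0.2654  0.164 ] [ 0.5505 -0.2637  0.164 ] bobtop [ 0.5475 -0.264   0.06  ] [ 0.55   -0.2667  0.06  ]
short [ 0.5478 -0.2057  0.12  ] [ 0.5485 -0.2022  0.12  ]
stand [ 0.5811 -0.1675  0.06  ]
stand [ 0.5819 -0.3604  0.06  ]
stand [ 0.5109 -0.36    0.06  ]
stand [ 0.51   -0.1676  0.06  ]
[   7    7   51   45 1777] [217.1306 243.9921]
[[[119.5 116.5  89.9]]]
214.5 243.75 [0.5131 0.2121 0.072 ]
[0.5154 0.2004 0.072 ]
bottleb [ 0.3598 -0.4111  0.08  ]
bottlea [ 0.7081 -0.0071  0.08  ] jug [ 0.7506 -0.1807  0.11  ]
bal [0.5944 0.3022 0.054 ]
bal [0.5843 0.112  0.054 ]
bal [0.3527 0.1175 0.054 ]
bal [0.3622 0.3114 0.054 ]
```

```bash
python3 - <<'E'
import cv2,numpy as np
t=cv2.imread("pics/top0.png");s=cv2.imread("pics/side0.png")
f=lambda i:cv2.resize(i,None,fx=4,fy=4,interpolation=2)
cv2.imwrite("pics/pc.png",np.hstack([f(t[205:315,170:265]),f(s[190:300,240:340])]))
E
```

```text
(no output)
```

View pics/pc.png

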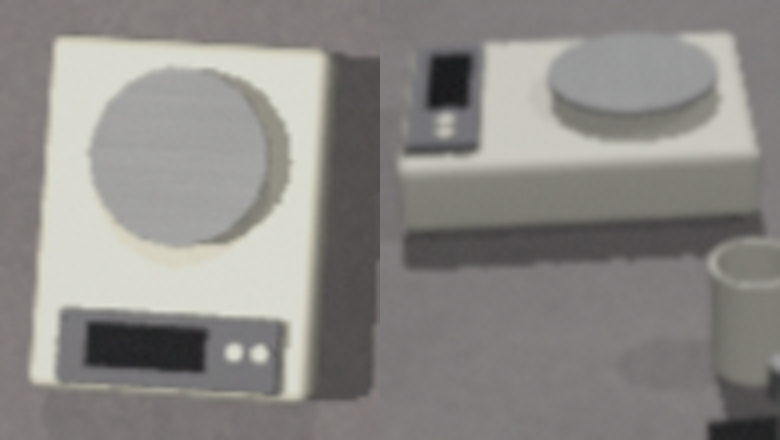

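```bash
cat >> h.py <<'E'
from scipy.spatial.transform import Rotation as Ro
np.set_printoptions(precision=4,suppress=True)
def to(X,yaw=None):
    o=bot.get_obs();R=Ro.from_quat(o["tool_rot"]);print("shift",R.inv().apply(np.array(X)-o["eef_pos"]))
    G=Ro.from_matrix([[0,1,0],[1,0,0],[0,0,-1]])
    print("turn to G",(R.inv()*G).as_rotvec(),"pos",o["eef_pos"],"axes\n",R.as_matrix())
E
python3 - <<'E'
from h import *
print(bp("side",302.9,208,.072),bp("top",214.9,243.6,.072))
to([.559,-.039,.2])
E
```

```text
[0.5161 0.2094 0.072 ] [0.5135 0.211  0.072 ]
shift [ 0.4862 -0.2207 -0.0037]
turn to G [-0.0017 -0.0011 -1.12  ] pos [ 0.2176 -0.4495  0.1959] axes
 [[ 0.9001  0.4357 -0.0008]
 [ 0.4357 -0.9001  0.0017]
 [ 0.     -0.0019 -1.    ]]
```

Careful with the scale: turns go in shares of pi rad. That gives: -1.12 rad is -0.3565.

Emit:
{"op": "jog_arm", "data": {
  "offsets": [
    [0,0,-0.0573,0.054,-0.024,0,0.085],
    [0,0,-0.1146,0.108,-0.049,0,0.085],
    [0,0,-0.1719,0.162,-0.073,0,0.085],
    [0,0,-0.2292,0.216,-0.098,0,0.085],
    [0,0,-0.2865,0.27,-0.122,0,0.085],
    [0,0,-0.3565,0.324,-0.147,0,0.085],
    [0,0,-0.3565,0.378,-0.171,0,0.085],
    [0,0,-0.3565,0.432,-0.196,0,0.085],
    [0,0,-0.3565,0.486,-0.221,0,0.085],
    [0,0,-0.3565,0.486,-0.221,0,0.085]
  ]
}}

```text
refused: offsets[0]: [0, 0, -0.0573, 0.054, -0.024, 0, 0.085] is too long (schema: maxItems 3). Nothing was moved.
```

The call was refused and nothing moved: it wants rows with the three-number parts in brackets of their own. Same move again in that form.

Emit:
{"op": "jog_arm", "data": {
  "offsets": [
    [[0,0,-0.0573],[0.054,-0.024,0],0.085],
    [[0,0,-0.1146],[0.108,-0.049,0],0.085],
    [[0,0,-0.1719],[0.162,-0.073,0],0.085],
    [[0,0,-0.2292],[0.216,-0.098,0],0.085],
    [[0,0,-0.2865],[0.27,-0.122,0],0.085],
    [[0,0,-0.3565],[0.324,-0.147,0],0.085],
    [[0,0,-0.3565],[0.378,-0.171,0],0.085],
    [[0,0,-0.3565],[0.432,-0.196,0],0.085],
    [[0,0,-0.3565],[0.486,-0.221,0],0.085],
    [[0,0,-0.3565],[0.486,-0.221,0],0.085]
  ]
}}

```text
clock: 1.35
eef_pos: [0.5606, -0.0358, 0.1952]
tool_rot: [0.705, 0.709, -0.0, -0.001]
ft_force: [-0.6, -0.6, 0.0]
grip_width: 0.085
grasp_force: 0.0
```

```bash
python3 -c "
from h import *
to([.5595,-.039,.028])"
```

```text
shift [-0.0033 -0.0009  0.1672]
turn to G [-0.0012 -0.0008  0.006 ] pos [ 0.5606 -0.0358  0.1952] axes
 [[-0.006   1.     -0.0012]
 [ 1.      0.006   0.0008]
 [ 0.0008 -0.0012 -1.    ]]
```

Emit:
{"op": "jog_arm", "data": {
  "offsets": [
    [[0,0,0],[0,0,0.04],0.085],
    [[0,0,0],[0,0,0.08],0.085],
    [[0,0,0],[0,0,0.1],0.085],
    [[0,0,0],[0,0,0.1],0.085]
  ]
}}

```text
clock: 1.85
eef_pos: [0.5564, -0.0401, 0.0946]
tool_rot: [0.707, 0.707, -0.002, -0.002]
ft_force: [0.5, -0.1, -0.1]
grip_width: 0.085
grasp_force: 0.0
```

```bash
python3 -c "
from h import *
to([.5595,-.039,.028])
cv2.imwrite('pics/a.png',np.hstack([cv2.resize(bot.camera(n)[:,:,::-1][b:b+120,a:a+100],None,fx=4,fy=4,interpolation=2) for n,a,b in(('top',260,170),('side',285,190))]))"
```

```text
shift [0.001  0.0035 0.0666]
turn to G [-0.0056 -0.0001 -0.001 ] pos [ 0.5564 -0.0401  0.0946] axes
 [[ 0.001   1.     -0.0056]
 [ 1.     -0.001   0.0002]
 [ 0.0001 -0.0056 -1.    ]]
```

View pics/a.png

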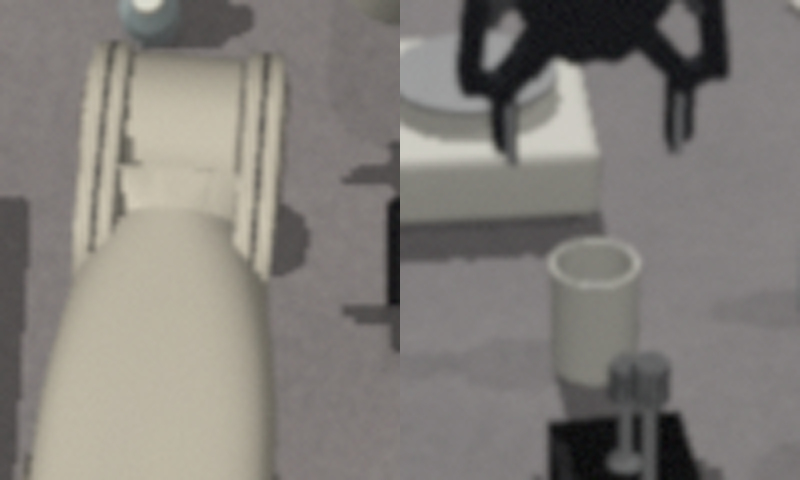

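The open fingers (side-crop columns 512 and 680) straddle the beaker (centre 595), so the alignment is good. I'll descend, close and lift.

Emit:
{"op": "jog_arm", "data": {
  "offsets": [
    [[0,0,0],[0.001,0.003,0.03],0.085],
    [[0,0,0],[0.001,0.003,0.055],0.085],
    [[0,0,0],[0.001,0.003,0.066],0.085],
    [[0,0,0],[0.001,0.003,0.066],0.085],
    [[0,0,0],[0.001,0.003,0.066],0.04],
    [[0,0,0],[0.001,0.003,0.066],0.04],
    [[0,0,0],[0.001,0.003,0.066],0.04],
    [[0,0,0],[0.001,0.003,0.066],0.04],
    [[0,0,0],[0.001,0.003,0.066],0.04],
    [[0,0,0],[0.001,0.003,0.066],0.04]
  ]
}}

```text
clock: 3.2
eef_pos: [0.563, -0.0386, 0.0338]
tool_rot: [0.707, 0.707, 0.001, 0.001]
ft_force: [-4.4, 0.0, 12.3]
grip_width: 0.04
grasp_force: 6.3
```

```bash
python3 -c "
from h import *
print(bot.get_obs())
cv2.imwrite('pics/b.png',cv2.resize(bot.camera('side')[:,:,::-1][190:310,265:425],None,fx=5,fy=5,interpolation=2))"
```

```text
{'clock': 3.2, 'joint_pos': array([-0.0682,  0.4826, -0.0869,  0.9981, -0.0003,  1.5026]), 'joint_vel': array([ 0.0004, -0.    , -0.0005,  0.0009, -0.0001,  0.0004]), 'tau': array([  0.1551, -39.118 ,  20.5315,  -1.8332,   0.0887,   0.0005]), 'eef_pos': array([ 0.563 , -0.0386,  0.0338]), 'tool_rot': array([0.7071, 0.7071, 0.001 , 0.0013]), 'ft_force': array([-4.3594,  0.0452, 12.3236]), 'ft_torque': array([0.0298, 1.0745, 0.0532]), 'grasp_force': 6.296962165797595, 'grip_width': 0.03996657744961869}
```

View pics/b.png

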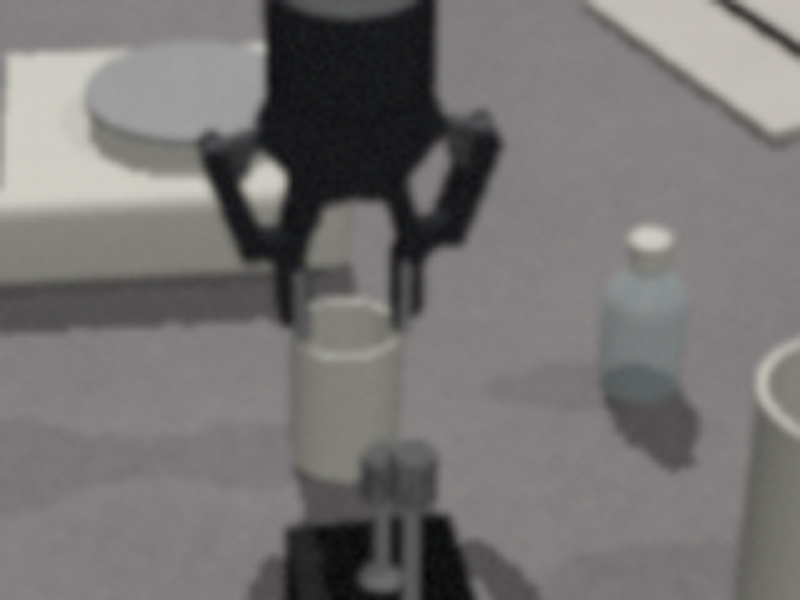

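```bash
python3 -c "
from h import *
for X in([.563,-.0386,.034],[.5595,-.039,.07],[.5595,-.039,0],[.5595,-.015,.034],[.5595,0,.034]):
    for n,a in(('side',(265,190)),('top',(0,0))): print(n,X,(pj(n,X)-a+.5)*5 if n=='side' else pj(n,X))
"
```

```text
side [0.563, -0.0386, 0.034] [346.8199 393.6693]
top [0.563, -0.0386, 0.034] [308.7534 226.727 ]
side [0.5595, -0.039, 0.07] [339.8443 330.6399]
top [0.5595, -0.039, 0.07] [308.6826 226.8748]
side [0.5595, -0.039, 0] [339.4112 453.3589]
top [0.5595, -0.039, 0] [309.0822 229.0235]
side [0.5595, -0.015, 0.034] [331.7744 366.6492]
top [0.5595, -0.015, 0.034] [300.1156 227.9661]
side [0.5595, 0, 0.034] [327.0201 349.6018]
top [0.5595, 0, 0.034] [294.6319 227.9426]
```

```bash
python3 -c "
from h import *
p=np.array([.2176,-.4495,.196]);y=np.array([.4357,-.9,0])
for s in(-.0425,.0425):
  for dz in(0,.013,.04):
    X=p+s*y+[0,0,dz];print(s,dz,pj('side',X),pj('top',X))
c=bot.camera('side');cv2.imwrite('pics/c.png',np.vstack([cv2.resize(cv2.imread('pics/side0.png')[270:370,60:160],None,fx=4,fy=4,interpolation=2)[:,:,:]]))
"
```

```text
-0.0425 0 [119.312  344.6376] [461.7522 372.3918]
-0.0425 0.013 [117.0891 337.6711] [463.1223 373.3092]
-0.0425 0.04 [112.319  322.7218] [466.053  375.2717]
0.0425 0 [134.9719 384.5377] [493.4933 357.0788]
0.0425 0.013 [132.6903 377.28  ] [495.1642 357.8498]
0.0425 0.04 [127.7768 361.6497] [498.7383 359.4991]
```

View pics/c.png

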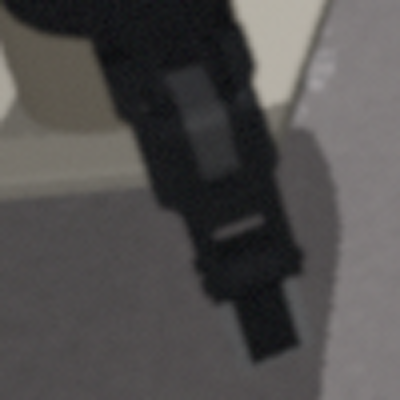

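The picture shows the fingertips at crop row ~322, level with the beaker rim, where the reported TCP should project to row ~394. The start picture shows the same ~37 mm gap. So the real fingertips sit about 37 mm behind the reported TCP, and they closed on the rim. I'll open, rise a little and check.

Emit:
{"op": "jog_arm", "data": {
  "offsets": [
    [[0,0,0],[0,0,-0.005],0.085],
    [[0,0,0],[0,0,-0.01],0.085],
    [[0,0,0],[0,0,-0.015],0.085],
    [[0,0,0],[0,0,-0.015],0.085],
    [[0,0,0],[0,0,-0.015],0.085]
  ]
}}

```text
clock: 3.92
eef_pos: [0.5619, -0.0384, 0.0455]
tool_rot: [0.707, 0.707, -0.0, -0.0]
ft_force: [-0.9, -0.2, -0.4]
grip_width: 0.0852
grasp_force: 0.0
```

```bash
python3 -c "
from h import *
to([.5595,-.039,-.009]);print(bot.get_obs()['ft_force'])
cv2.imwrite('pics/d.png',cv2.resize(bot.camera('side')[:,:,::-1][190:310,265:425],None,fx=5,fy=5,interpolation=2))"
```

```text
shift [-0.0006 -0.0024  0.0545]
turn to G [-0.0004 -0.      0.    ] pos [ 0.5619 -0.0384  0.0455] axes
 [[-0.      1.     -0.0004]
 [ 1.      0.      0.    ]
 [ 0.     -0.0004 -1.    ]]
[-0.9107 -0.1904 -0.4464]
```

View pics/d.png

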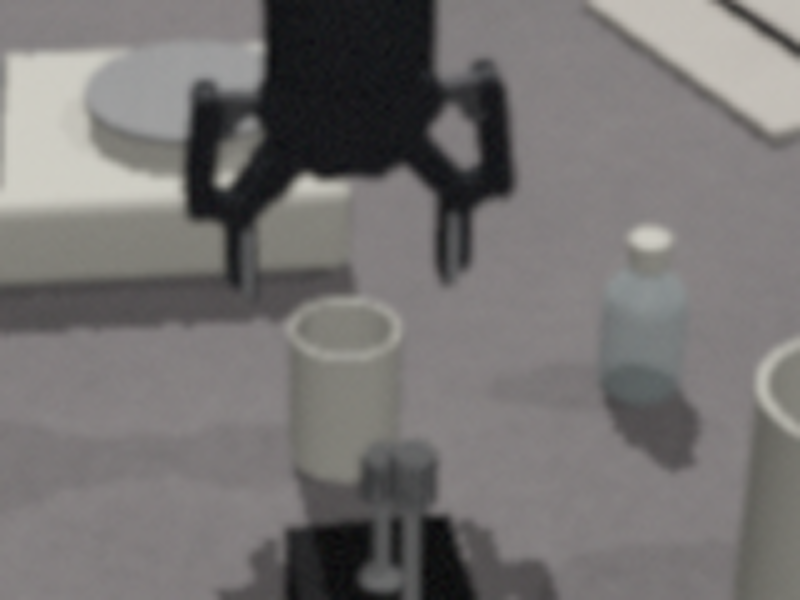

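The beaker is undisturbed and upright. The open tips are at crop row ~287 and the rim at 330, which confirms an offset of about 36 mm. I'll go down by the true distance and grip.

Emit:
{"op": "jog_arm", "data": {
  "offsets": [
    [[0,0,0],[0,-0.002,0.025],0.085],
    [[0,0,0],[0,-0.002,0.045],0.085],
    [[0,0,0],[0,-0.002,0.053],0.085],
    [[0,0,0],[0,-0.002,0.053],0.085],
    [[0,0,0],[0,-0.002,0.053],0.045],
    [[0,0,0],[0,-0.002,0.053],0.045],
    [[0,0,0],[0,-0.002,0.053],0.045],
    [[0,0,0],[0,-0.002,0.053],0.045],
    [[0,0,0],[0,-0.002,0.053],0.045],
    [[0,0,0],[0,-0.002,0.053],0.045]
  ]
}}

```text
clock: 5.22
eef_pos: [0.5612, -0.0385, -0.006]
tool_rot: [0.707, 0.707, 0.001, 0.001]
ft_force: [0.2, -0.2, 5.4]
grip_width: 0.0515
grasp_force: 62.9
```

Emit:
{"op": "jog_arm", "data": {
  "offsets": [
    [[0,0,0],[0,0,-0.04],0.045],
    [[0,0,0],[0,0,-0.1],0.045],
    [[0,0,0],[0.05,-0.009,-0.13],0.045],
    [[0,0,0],[0.1,-0.018,-0.13],0.045],
    [[0,0,0],[0.15,-0.027,-0.13],0.045],
    [[0,0,0],[0.2,-0.036,-0.13],0.045],
    [[0,0,0],[0.23,-0.042,-0.13],0.045],
    [[0,0,0],[0.248,-0.046,-0.13],0.045],
    [[0,0,0],[0.248,-0.046,-0.13],0.045],
    [[0,0,0],[0.248,-0.046,-0.13],0.045]
  ]
}}

```text
clock: 6.48
eef_pos: [0.5141, 0.2085, 0.1225]
tool_rot: [0.708, 0.707, -0.0, 0.0]
ft_force: [0.2, 0.2, -1.5]
grip_width: 0.0515
grasp_force: 62.9
```

```bash
python3 -c "
from h import *
to([.516,.2095,.066])
for n in('top','side'):cv2.imwrite('pics/e%s.png'%n,bot.camera(n)[:,:,::-1])
print(pj('side',[.515,.21,.072]))"
```

```text
shift [0.0011 0.0019 0.0565]
turn to G [-0.0003  0.0008 -0.0012] pos [0.5141 0.2085 0.1225] axes
 [[ 0.0012  1.     -0.0003]
 [ 1.     -0.0012 -0.0008]
 [-0.0008 -0.0003 -1.    ]]
[302.4961 207.9376]
```

Emit:
{"op": "jog_arm", "data": {
  "offsets": [
    [[0,0,0],[0.001,0.0015,0.02],0.045],
    [[0,0,0],[0.001,0.0015,0.04],0.045],
    [[0,0,0],[0.001,0.0015,0.047],0.045],
    [[0,0,0],[0.001,0.0015,0.05],0.045],
    [[0,0,0],[0.001,0.0015,0.052],0.045],
    [[0,0,0],[0.001,0.0015,0.054],0.045],
    [[0,0,0],[0.001,0.0015,0.056],0.045],
    [[0,0,0],[0.001,0.0015,0.058],0.045],
    [[0,0,0],[0.001,0.0015,0.058],0.045]
  ]
}}

```text
clock: 7.7
eef_pos: [0.5155, 0.2107, 0.0647]
tool_rot: [0.707, 0.707, 0.0, 0.0]
ft_force: [-0.2, 0.6, -0.6]
grip_width: 0.0516
grasp_force: 63.0
```

Emit:
{"op": "jog_arm", "data": {
  "offsets": [
    [[0,0,0],[0,0,0],0.054],
    [[0,0,0],[0,0,0],0.06],
    [[0,0,0],[0,0,0],0.085],
    [[0,0,0],[0,0,0],0.085],
    [[0,0,0],[0,0,0],0.085],
    [[0,0,0],[0,0,-0.04],0.085],
    [[0,0,0],[0,0,-0.1],0.085],
    [[0,0,0],[0,0,-0.15],0.085],
    [[0,0,0],[0,0,-0.18],0.085],
    [[0,0,0],[0,0,-0.18],0.085]
  ]
}}

```text
clock: 8.95
eef_pos: [0.5172, 0.2113, 0.2478]
tool_rot: [0.707, 0.707, 0.003, 0.001]
ft_force: [0.8, -0.2, -0.2]
grip_width: 0.0848
grasp_force: 0.0
```

```bash
python3 -c "
from h import *
to([.549,-.265,.24])
for n in('top','side'):cv2.imwrite('pics/f%s.png'%n,bot.camera(n)[:,:,::-1])
s=cv2.imread('pics/fside.png')
cv2.imwrite('pics/fs.png',cv2.resize(s[150:270,235:395],None,fx=5,fy=5,interpolation=2))
for X in([.515,.21,.072],[.515,.21,.14]):print((pj('side',X)-[235,150]+.5)*5)"
```

```text
shift [-0.4763  0.0318  0.0068]
turn to G [ 0.0061 -0.0025  0.    ] pos [0.5172 0.2113 0.2478] axes
 [[-0.      1.      0.0061]
 [ 1.      0.      0.0025]
 [ 0.0025  0.0061 -1.    ]]
[339.9807 292.188 ]
[336.1154 179.5463]
```

View pics/fs.png

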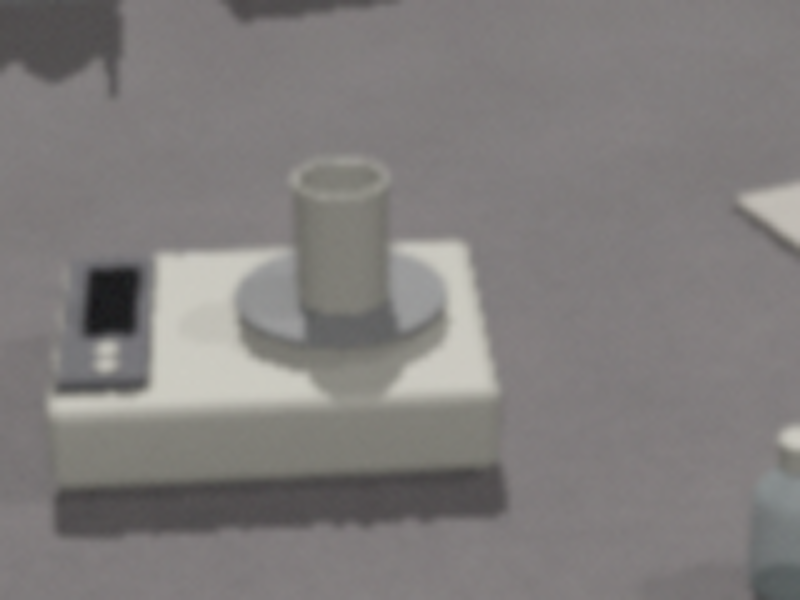

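The beaker is upright in the middle of the pan: rim centre (341,179), pan centre (341,295), both close to the projected pan centre. I'll move over the tall spindle.

Emit:
{"op": "jog_arm", "data": {
  "offsets": [
    [[0,0,0],[-0.05,0.003,0],0.085],
    [[0,0,0],[-0.1,0.007,0],0.085],
    [[0,0,0],[-0.16,0.011,0],0.085],
    [[0,0,0],[-0.22,0.015,0],0.085],
    [[0,0,0],[-0.28,0.019,0],0.085],
    [[0,0,0],[-0.34,0.023,0],0.085],
    [[0,0,0],[-0.4,0.027,0],0.085],
    [[0,0,0],[-0.45,0.031,0],0.085],
    [[0,0,0],[-0.476,0.033,0],0.085],
    [[0,0,0],[-0.476,0.033,0],0.085]
  ]
}}

```text
clock: 10.3
eef_pos: [0.5472, -0.267, 0.2415]
tool_rot: [0.708, 0.706, -0.001, -0.002]
ft_force: [0.6, -0.6, -0.2]
grip_width: 0.0851
grasp_force: 0.0
```

Emit:
{"op": "jog_arm", "data": {
  "offsets": [
    [[0,0,0],[0,0,0],0.085],
    [[0,0,0],[0,0,0.05],0.085],
    [[0,0,0],[0,0,0.09],0.085],
    [[0,0,0],[0,0,0.09],0.085]
  ]
}}

```text
clock: 10.8
eef_pos: [0.5457, -0.2624, 0.1509]
tool_rot: [0.706, 0.708, -0.001, -0.004]
ft_force: [0.2, 0.1, 1.0]
grip_width: 0.0851
grasp_force: 0.0
```

```bash
python3 -c "
from h import *
to([.550,-.265,.0975])"
```

```text
shift [-0.0029  0.0048  0.0533]
turn to G [-0.0082 -0.0042  0.0021] pos [ 0.5457 -0.2624  0.1509] axes
 [[-0.0021  1.     -0.0082]
 [ 1.      0.0021  0.0042]
 [ 0.0042 -0.0082 -1.    ]]
```

Emit:
{"op": "jog_arm", "data": {
  "offsets": [
    [[0,0,0],[0,0,0],0.085],
    [[0,0,0],[0,0,0],0.085]
  ]
}}

```text
clock: 11.05
eef_pos: [0.5501, -0.2657, 0.1574]
tool_rot: [0.707, 0.707, 0.001, 0.002]
ft_force: [0.6, 0.0, -0.3]
grip_width: 0.0849
grasp_force: 0.0
```

```bash
python3 -c "
from h import *
to([.550,-.265,.0975])
im=cv2.imread('pics/fside.png');c=bot.camera('side')[:,:,::-1]
# dark gripper tips: columns per row near nut, thresholds
g=cv2.cvtColor(c,6)
for v in range(242,290,3): print(v,''.join('#' if x<45 else ('+' if x<75 else '.' if x<120 else 'o') for x in g[v,315:385]))
print(pj('side',[.55,-.265,.164]))"
```

```text
shift [ 0.0008 -0.0004  0.0599]
turn to G [0.0042 0.002  0.0006] pos [ 0.5501 -0.2657  0.1574] axes
 [[-0.0006  1.      0.0042]
 [ 1.      0.0006 -0.002 ]
 [-0.002   0.0042 -1.    ]]
242 ###########+........oooooooooooooooooooooooooooooooooooo.+###+++##+..o
245 ##########+++.........oooooooooooooooooooooooooooooooooo.+##++..+#+.oo
248 ++####+..++...........oooooooooooooooooooooooooooooooooo.+##+...+#+.oo
251 ++###++..++...........oooooooooooooooooooooooooooooooooo.+##+...+#..oo
254 .+####+.....oooooooooooooooooooooooooooooooooooooooooooo.+##+..+#+..oo
257 o.+###+....ooooooooooooooooooooooooooooooooooooooooooooo..+#+.....oooo
260 o..+##+....ooooooooooooooooooooooooooooooooooooooooooooooo.....ooooooo
263 ooooo......ooooooooooooooooooooooooooooooooooooooooooooooooooooooooo..
266 oooooooooooooooooooooooooooooooooooooooooooooooooooooooooooooooooooo..
269 oooooooooooooooooooooooooooooooooooooooooooooooooooooooo.oooooo....oo.
272 oooooooooooooooooooooooooooooooooooooooooooooooooooooooooooooooooooooo
275 oooooooooooooooooooooooooooooooooooooooooooooooooooooooooooooooooooooo
278 oooooooooooooooooooooooooooooooooooooooooooooooooooooooooooooooooooooo
281 oooooooooooooooooooooooooooooooooooo..oooooooooooooooooooooooooooooooo
284 ooooooooooooooooooooo..+++.+++....+++.oooooooooooooooooooooooooooooooo
287 ooooooooooooooooooooo..++++++++...+++.oooooooooooooooooooooooooooooooo
[347.2599 280.0752]
```

Emit:
{"op": "jog_arm", "data": {
  "offsets": [
    [[0,0,0],[0.001,0,0.03],0.085],
    [[0,0,0],[0.001,0,0.05],0.085],
    [[0,0,0],[0.001,0,0.06],0.085],
    [[0,0,0],[0.001,0,0.06],0.085],
    [[0,0,0],[0.001,0,0.06],0.05],
    [[0,0,0],[0.001,0,0.06],0.01],
    [[0,0,0],[0.001,0,0.06],0.01],
    [[0,0,0],[0.001,0,0.06],0.01],
    [[0,0,0],[0.001,0,0.06],0.01],
    [[0,0,0],[0.001,0,0.06],0.01]
  ]
}}

```text
clock: 12.35
eef_pos: [0.5488, -0.2645, 0.0952]
tool_rot: [0.707, 0.707, 0.0, 0.0]
ft_force: [0.3, 0.2, 3.0]
grip_width: 0.0143
grasp_force: 58.4
```

Emit:
{"op": "jog_arm", "data": {
  "offsets": [
    [[0,0,0],[0,0,0],0.01],
    [[0,0,0],[0,0,0],0.01],
    [[0,0,0],[0,0,0],0.01],
    [[0,0,0],[0,0,0],0.01]
  ]
}}

```text
clock: 12.85
eef_pos: [0.5488, -0.2646, 0.0952]
tool_rot: [0.707, 0.707, 0.0, 0.0]
ft_force: [0.0, -0.3, 4.6]
grip_width: 0.0144
grasp_force: 58.6
```

Emit:
{"op": "jog_arm", "data": {
  "offsets": [
    [[0,0,0],[0,0,-0.02],0.01],
    [[0,0,0],[0,0,-0.05],0.01],
    [[0,0,0],[0,0,-0.09],0.01],
    [[0,0,0],[0,0,-0.13],0.01],
    [[0,0,0],[0,0,-0.17],0.01],
    [[0,0,0],[0,0,-0.2],0.01],
    [[0,0,0],[0,0,-0.2],0.01],
    [[0,0,0],[0,0,-0.2],0.01]
  ]
}}

```text
clock: 13.85
eef_pos: [0.5479, -0.2641, 0.2922]
tool_rot: [0.707, 0.707, -0.001, -0.002]
ft_force: [-0.9, 0.3, -2.6]
grip_width: 0.0144
grasp_force: 58.8
```

```bash
python3 -c "
from h import *
to([.456,.21,.27])"
```

```text
shift [ 0.474  -0.0918  0.0233]
turn to G [-0.0035 -0.0017 -0.    ] pos [ 0.5479 -0.2641  0.2922] axes
 [[ 0.      1.     -0.0035]
 [ 1.      0.      0.0017]
 [ 0.0017 -0.0035 -1.    ]]
```

In the tool's units: -0.785 rad is -0.2499.

Emit:
{"op": "jog_arm", "data": {
  "offsets": [
    [[0,0,0],[0.04,-0.01,0],0.01],
    [[0,0,0],[0.09,-0.02,0],0.01],
    [[-0.0414,0,0],[0.14,-0.03,0.004],0.01],
    [[-0.0828,0,0],[0.19,-0.04,0.008],0.01],
    [[-0.1241,0,0],[0.24,-0.05,0.012],0.01],
    [[-0.1655,0,0],[0.29,-0.06,0.015],0.01],
    [[-0.2069,0,0],[0.34,-0.07,0.018],0.01],
    [[-0.2499,0,0],[0.39,-0.08,0.021],0.01],
    [[-0.2499,0,0],[0.44,-0.088,0.023],0.01],
    [[-0.2499,0,0],[0.474,-0.092,0.023],0.01]
  ]
}}

```text
clock: 15.1
eef_pos: [0.4531, 0.2102, 0.2674]
tool_rot: [0.652, 0.656, 0.268, 0.27]
ft_force: [0.3, 0.6, -0.1]
grip_width: 0.0142
grasp_force: 59.1
```

Emit:
{"op": "jog_arm", "data": {
  "offsets": [
    [[0,0,0],[0,0,0],0.01],
    [[0,0,0],[0,0,0],0.01],
    [[0,0,0],[0,0,0],0.01],
    [[0,0,0],[0,0,0],0.01]
  ]
}}

```text
clock: 15.6
eef_pos: [0.4567, 0.2083, 0.2715]
tool_rot: [0.654, 0.653, 0.27, 0.271]
ft_force: [0.1, 0.1, -0.8]
grip_width: 0.0146
grasp_force: 59.1
```

```bash
python3 -c "
from h import *
to([.456,.21,.23])
a=cv2.imread('pics/fside.png');c=bot.camera('side')[:,:,::-1];cv2.imwrite('pics/g.png',c)
d=cv2.absdiff(a,c).max(2)
for v in range(120,200,3): print(v,''.join('#' if x>60 else '+' if x>25 else '.' for x in d[v,225:345]))
for k in(.085,.049):
  o=bot.get_obs();X=o['eef_pos']+k*Ro.from_quat(o['tool_rot']).as_matrix()[:,2];print(X,pj('side',X),pj('top',X))"
```

```text
shift [ 0.0017 -0.0298  0.0289]
turn to G [ 0.7848  0.001  -0.002 ] pos [0.4567 0.2083 0.2715] axes
 [[ 0.0022  0.7075  0.7067]
 [ 1.     -0.0014 -0.0016]
 [-0.0002  0.7067 -0.7075]]
120 ++++++................+####++....+##########+........+####++................................######+.....................
123 ++++++++######++++++#########+++##############.......+####+.................................+#####+.....................
126 +++++++++######++#++++++++###..+#############++......+####++................................+###++......................
129 ..........+++++++++++.......+..+#########++++..........+++++.................................++.........................
132 ...............................+#########+.++++......................................................................
[... 2177 characters left out ...]
............................................................................
189 ........................................................................................................................
192 ........................................................................................................................
195 ........................................................................................................................
198 ........................................................................................................................
[0.5168 0.2084 0.2115] [301.612 160.47 ] [205.6764 238.9793]
[0.4914 0.2084 0.237 ] [291.4773 151.7152] [203.3904 248.9641]
```

Emit:
{"op": "jog_arm", "data": {
  "offsets": [
    [[0,0,0],[0.001,-0.007,0.007],0.01],
    [[0,0,0],[0.001,-0.014,0.014],0.01],
    [[0,0,0],[0.001,-0.021,0.021],0.01],
    [[0,0,0],[0.001,-0.028,0.028],0.01],
    [[0,0,0],[0.001,-0.028,0.028],0.01],
    [[0,0,0],[0.001,-0.028,0.028],0.01],
    [[0,0,0],[0.001,-0.028,0.028],0.01],
    [[0,0,0],[0.001,-0.028,0.028],0.01],
    [[0,0,0],[0.001,-0.028,0.028],0.01],
    [[0,0,0],[0.001,-0.028,0.028],0.01]
  ]
}}

```text
clock: 16.9
eef_pos: [0.4565, 0.2106, 0.2322]
tool_rot: [0.653, 0.653, 0.271, 0.27]
ft_force: [-0.0, 0.4, -2.0]
grip_width: 0.0145
grasp_force: 59.1
```

```bash
python3 -c "
from h import *
a=cv2.imread('pics/fside.png');c=bot.camera('side')[:,:,::-1];cv2.imwrite('pics/h.png',c)
d=cv2.absdiff(a,c).max(2)
for v in range(146,196,2): print(v,''.join('#' if x>40 else '+' if x>14 else '.' for x in d[v,255:340]))
o=bot.get_obs();X=o['eef_pos']+.085*Ro.from_quat(o['tool_rot']).as_matrix()[:,2];print(X,pj('side',X),o['joint_vel'],o['grasp_force'],o['ft_force'],pj('side',[.516,.21,.14]))"
```

```text
146 .+##########++++.....................................................................
148 ...+#######++..+++...................................................................
150 .................++++................................................................
152 ....................+++..............................................................
154 ......................+++............................................................
156 ........................++++.........................................................
158 ...........................+++.......................................................
160 .............................+++.....................................................
162 ...............................+++...................................................
164 ................................++++++++.............................................
166 .................................++##+++++.....
[... 756 characters left out ...]
..
184 .....................................................................................
186 .....................................................................................
188 .....................................................................................
190 .....................................................................................
192 .....................................................................................
194 .....................................................................................
[0.5166 0.2106 0.1721] [301.9137 174.2134] [ 0.0017  0.0001 -0.0038 -0.001   0.0007  0.0021] 59.080116748809814 [-0.1874 -0.2469 -0.9978] [302.0922 185.3848]
```

```bash
python3 -c "
from workcell import bot
print(bot.job_done())"
```

```text
the job is handed in; nothing more can be done
None
```

I handed the job in at about 17 s: the beaker is standing let go in the middle of the pan, and the tall spindle is held at about 45° with its bob end about 3 cm above the centre of the mouth. On the first try the fingers closed on the beaker's rim with about 12 N, because the reported tool position was about 36 mm off; I corrected for that. The judging returned no result.

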